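Tip a carton into the labelling bay and push it home

TASK

Tip the standing brown carton over by pushing near the top of its labelled face, the one turned away from the metal stop, so that it falls flat, label up, inside the yellow-green outline on the mat; then push it along the mat until its far end is flush against the metal stop, and leave it there, still inside the outline. Only push: the carton must not be picked up, and the bottle, the small box and the parts bin stay where they are.

Things in the scene. Friction and masses are not known exactly. Their poses are not given: they have to be found in the camera images.
- mat: Fixed black rubber mat, 400 (x) x 240 (y) x 6 mm, on the bench. Origin: centre of its underside (bench level), z up. Its x axis points to the metal stop: the way the carton is to fall and be pushed. The yellow-green tape outline has its inner edges at x = -62 mm (near line) and y = +-90 mm in the mat frame; the stop closes its far end.
- stop (a point): Middle of the face of the fixed aluminium stop bar that the carton must end against. The bar stands on the mat, 200 mm long along the mat's y, 12 mm thick and reaching 40 mm above the mat's top. The face looks to the mat's -x and lies at x = 178 mm in the mat frame; this point is 20 mm above the mat's top. Axes as the mat's.
- carton: Rigid closed brown carton, 60 (its x) x 110 (y) x 170 mm (z), 0.25 to 0.5 kg, evenly filled, loose. Origin: centre of the small end it first stands on, z to its top end. Its -x face bears a white label: push there. It starts upright on the mat astride the near line, its x within 5 degrees of the mat's x. Lying label up it is 60 mm high, x axis down, z axis towards the stop.
- foot (a point): On the carton: middle of its front bottom edge (+x side, away from the label), 30 mm from its origin. Pushed slowly 145 mm up, the carton turns about this edge with little sliding, passes its balance at about 19 degrees (some 50 mm of push), then falls by itself, its top end landing about 20 to 60 mm short of the stop.
- foot_l (a point): On the carton: the +y end of that front bottom edge (55 mm from point foot).
- foot_r (a point): On the carton: the -y end of that front bottom edge.
- top_l (a point): On the carton: +y corner of the front edge of its top end, 170 mm above foot_l; when the carton lies, a lower corner of the end that goes to the stop.
- top_r (a point): On the carton: -y corner of the same edge, 170 mm above foot_r.
- bottle: Bystander: blue bottle, 52 mm across, 150 mm tall, standing on the bench beyond the mat as seen from the robot. Origin: centre of its underside.
- small_box: Bystander: white and green box, 50 x 70 x 110 mm, standing on the bench beyond the mat as seen from the robot. Origin: centre of its underside.
- bin: Bystander: open yellow-green parts bin, 110 x 90 x 55 mm, with small packets in it, on the bench left of the mat, past the stop. Origin: centre of its underside.
Not all that is in view belongs to the job. Of the things that look like the carton, the smaller one is meant.

How it is judged:
On the way:
1. the carton has been tipped over and lies flat, label up, at rest with all of its footprint inside the outline (angle between carton's own x axis and vertical above 3.05 rad and y of foot_l in the frame of mat between -0.09 and 0.09 m and y of foot_r in the frame of mat between -0.09 and 0.09 m and y of top_l in the frame of mat between -0.09 and 0.09 m and y of top_r in the frame of mat between -0.09 and 0.09 m and x of each of foot_l, foot_r in the frame of mat above -0.062 m and z of foot in the frame of mat below 0.012 m and linear speed of carton below 0.02 m/s and angular speed of carton below 0.1 rad/s), for 0.2 s.
At the end, for the whole second after the job is handed in: The carton lies flat on the mat, label up (within 5 degrees), at rest, all of its footprint inside the outline, with both lower corners of its far end within 6 mm of the stop's face; the bottle, small box and bin stand within 30 mm of where they were (all of step 1 and x of each of top_l, top_r in the frame of mat above 0.172 m and distance of each of bottle, small_box, bin from where it was at the start of the episode below 0.03 m and angle between each of bottle, small_box, bin's own z axis and vertical below 0.2 rad); the robot touches nothing.
It fails at once if the carton was lifted or tipped the wrong way: its front bottom edge rose more than 25 mm off the mat (height (world z) of foot above 0.031 m).
It fails at once if a bystander was knocked over or moved more than 30 mm (distance of any of bottle, small_box, bin from where it was at the start of the episode above 0.03 m or angle between any of bottle, small_box, bin's own z axis and vertical above 0.35 rad).
It also fails if it takes over 48 s, if anything falls off the work surface, if the arm or the gripper's body presses on something with over 40 N, if the wrist force passes 120 N, or if a joint passes its speed limit or range.

ROBOT

A 7-joint arm with a two-finger parallel gripper is mounted at the origin on the work surface. World frame = base frame: x ahead of the robot, y to its left, z up, the work surface at z = 0. Lengths are in m, angles in rad, forces in N, time in s.
With the tool pointing down it reaches from about 0.425 to 0.925 m from the base axis. Payload 6.8 kg.
Tool frame: the origin (TCP) lies on the centre line of the jaws, within the pads' length; the fingertips stand 22 mm ahead of it and the grasp point (between the pads) lies 3 mm ahead of it; z points along the fingers, y is the line along which they close (so a half turn about z gives the same grasp; the last joint's range is limited). The gripper opens to 85 mm and grips with 20 to 120 N. Pads are 22 mm wide; open, the fingers measure 114 mm over their backs; the gripper's body (76 mm by 85 mm) begins 54 mm behind the grasp point. The pads swing forward as they close: fully open they stand 13 mm farther back than shut.
Start: joints at [-1.289, 0.477, 0.022, 1.555, -0.011, 1.109, -0.083], TCP at [0.257, 0.624, 0.253] pointing down, gripper open.
Joint ranges: [-2.96, 2.96], [-0.34, 2.1], [-1.41, 1.46], [0.24, 2.44], [-1.37, 4.51], [0.17, 1.92], [-2.96, 2.96]. Speed limits (rad/s): [2.39, 2.39, 3.14, 3.14, 3.14, 3.14, 3.14].

INTERFACE

Orientations are given as a 3x3 rotation matrix whose columns are the frame's x, y, z axes.
In Python, from plant import sense, get_image, hand_in gives the robot as it stands.
- The arm moves only by the shell command python3 -m creep 'ROWS' [FORCE]. ROWS is JSON, a list of rows, each a list of 7 numbers: the shift along the tool's x, y, z in cm, then the turn, a rotation vector about the tool's x, y, z in rad, then the opening, from 0 (shut) to 1 (fully open). A call has 1 to 12 rows; each row shifts and turns the commanded pose from where the row before left it, along the tool's axes as they then stand; what a row does not reach is not made up. A row lasts 1/12 s, in which the tool goes at most 41.7 mm and 7.16 degrees, less where a joint would pass 70% of its speed; a pose out of reach is approached as far as the arm can. A call is refused whole if a number of a shift passes 4.17 or a number of a turn 0.125, either way. A call with a gripper value outside its range is refused whole. The fingers move at their own pace and stop on an object; FORCE is the grip in N (left out, the last holds). Time passes only in rows, so rows that do not move let the fingers close. It gives the time, the measured TCP pose, the force, the opening and the grip force at its end, in the units of the state.
- sense(): the state, without advancing time (a new reading comes with each control period).
- get_image(name): name is "scene" or "top" or "wrist"; returns a dict with "frame" (420x560x3 uint8, red, green, blue), "K" (3x3 intrinsics, pixels), "rvec" (rotation vector, rad) and "tvec" (3), from world to camera coordinates, as OpenCV has them. Camera axes: x right, y down, z forward; pixel columns grow to the right and rows downward; lengths in m; the calibration is good to about 2 mm. The wrist camera is an equidistant fisheye: a pixel r from the principal point sees the ray r / f radians off the axis. A picture is of the moment at which its call begins. There is no depth.
- hand_in(): hands the job in; it is judged then, once.
The state is a dict: "time": time; "q": joint angles; "qvel": joint speeds; "joint_efforts": joint torques, N m; "tcp_pos": TCP position; "orientation": TCP orientation; "wrist_force": force on the tool from outside, world axes, zero at the start; "wrist_torque": the same for the moment, N m; "opening": finger opening in m; "grasp_force": force on a finger pad.
Only numpy, scipy, OpenCV 4.12 (cv2) and the standard library are available. Lean on these libraries where they do the work, as an engineer would, in place of code of your own. Each camera call takes 0.05 s, during which the arm holds its last target. There are 200 camera calls.

## Working session

There is one attempt and no reset: what is moved stays moved. The work goes in short steps, Python scripts to look and compute and a shell command to move; the robot and the scene stay as the last step left them, time stands still between calls to the robot, and variables do not carry over. Pictures are saved under pics/ and viewed, at most 10 in all, crops included, and the job is handed in when it is done.

```bash
mkdir -p pics; ls; cat > h.py <<'E'
import numpy as np, cv2
from plant import sense, get_image
def ray(im,u,v):
    R=cv2.Rodrigues(np.array(im["rvec"],float))[0]; t=np.array(im["tvec"],float).ravel()
    K=np.array(im["K"]); d=R.T@np.linalg.inv(K)@np.array([u,v,1.]); return -R.T@t,d
def onz(im,u,v,z):
    c,d=ray(im,u,v); return c+d*(z-c[2])/d[2]
def proj(im,P):
    return cv2.projectPoints(np.array(P,float).reshape(-1,1,3),np.array(im["rvec"],float),np.array(im["tvec"],float),np.array(im["K"],float),None)[0].reshape(-1,2)
E
python3 - <<'E'
from h import *
import pickle
np.set_printoptions(precision=4,suppress=True)
for n in("scene","top"):
    im=get_image(n); cv2.imwrite(f"pics/{n}0.png",im["frame"][:,:,::-1]); pickle.dump(im,open(f"{n}0.pkl","wb"))
    print(n,im["K"],ray(im,280,210))
s=sense();print(s["tcp_pos"],s["orientation"],s["wrist_force"],s["time"])
E
```

```text
pics
scene [[433.8283   0.     284.2559]
 [  0.     433.8283 206.5072]
 [  0.       0.       1.    ]] (array([1.0751, 0.1394, 0.9678]), array([-0.4346, -0.1295, -0.8914]))
top [[396.0542   0.     278.0653]
 [  0.     396.0542 203.4428]
 [  0.       0.       1.    ]] (array([0.5755, 0.0262, 0.9253]), array([ 0.0784, -0.0349, -0.9965]))
[0.2563 0.6239 0.2524] [[-0.925   0.38   -0.0005]
 [ 0.38    0.925  -0.0016]
 [-0.0001 -0.0017 -1.    ]] [ 0.0127  0.4477 -0.0343] 0.1
```

View pics/scene0.png

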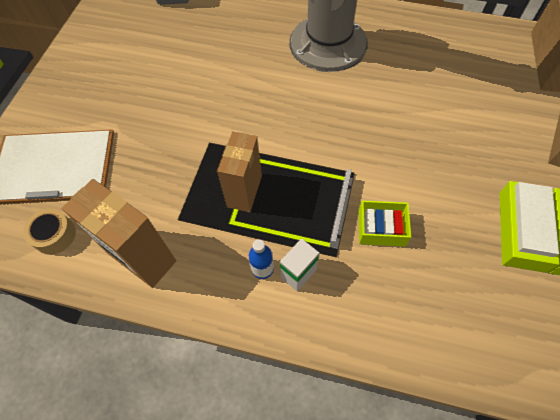

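View pics/top0.png

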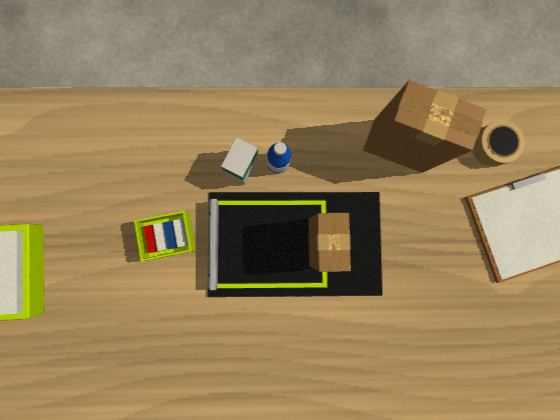

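The scene view shows the small carton on the mat at (240,170), and the top view shows it at (330,242). The stop bar is at top (213,245), the bottle at (279,156), the small box at (240,158) and the bin at (163,236).

There are two candidate cartons in the top view: one at (330,242) and a bigger one at (425,125). The one at (330,242) is meant, because it's smaller and stands astride the near line of the outline on the mat. I'll measure it and confirm with a crop.

```bash
python3 - <<'E'
from h import *
import pickle
np.set_printoptions(precision=4,suppress=True)
im=pickle.load(open("top0.pkl","rb")); f=im["frame"]; hsv=cv2.cvtColor(f,cv2.COLOR_RGB2HSV)
def box(mask,lo,z,close=0,name=""):
    x0,y0,x1,y1=lo; m=np.zeros_like(mask); m[y0:y1,x0:x1]=mask[y0:y1,x0:x1]
    if close: m=cv2.morphologyEx(m,cv2.MORPH_CLOSE,np.ones((close,close)))
    cs=cv2.findContours(m,cv2.RETR_EXTERNAL,cv2.CHAIN_APPROX_NONE)[0]; c=max(cs,key=cv2.contourArea)
    P=np.array([onz(im,u,v,z)[:2] for u,v in c[:,0]],np.float32)
    r=cv2.minAreaRect(P); print(name,cv2.boundingRect(c),"c",np.array(r[0]),"size",np.array(r[1]),"ang",r[2]); return r
dark=(hsv[...,2]<60).astype(np.uint8)*255
g=cv2.inRange(hsv,(28,150,100),(45,255,255))
ring=box(dark|g|cv2.inRange(hsv,(0,0,0),(180,40,200)),(195,185,395,305),0.006,7,"mat(all)")
box(g,(214,190,330,300),0.006,9,"outline outer")
# carton top: brown bright
br=cv2.inRange(hsv,(5,60,90),(25,255,255))
box(br,(308,205,355,275),0.176,5,"carton brown (top+side)")
st=cv2.inRange(hsv,(0,0,90),(180,50,255)); box(st,(206,190,222,300),0.046,3,"stop")
s=np.zeros((420,420,3),np.uint8)
a=cv2.resize(f[190:300,200:390],None,fx=4.2,fy=4.2,interpolation=cv2.INTER_CUBIC)
cv2.imwrite("pics/crop.png",a[:,:,::-1])
for n,(u,v) in dict(TL=(208,193),BR=(382,296),TR=(379,192),BL=(208,296)).items(): print(n,onz(im,u,v,.006))
E
```

```text
mat(all) (208, 192, 174, 105) c [ 0.5704 -0.039 ] size [0.3978 0.2386] ang 89.4412612915039
outline outer (218, 272, 109, 16) c [0.4885 0.0139] size [0.2472 0.034 ] ang 89.04540252685547
carton brown (top+side) (317, 213, 34, 59) c [ 0.573  -0.1004] size [0.0626 0.1092] ang 89.35211181640625
stop (209, 199, 9, 91) c [0.5724 0.1438] size [0.1971 0.0174] ang 0.07165432721376419
TL [0.6894 0.161  0.006 ]
BR [ 0.447  -0.2379  0.006 ]
TR [ 0.6878 -0.24    0.006 ]
BL [0.4538 0.1602 0.006 ]
```

View pics/crop.png

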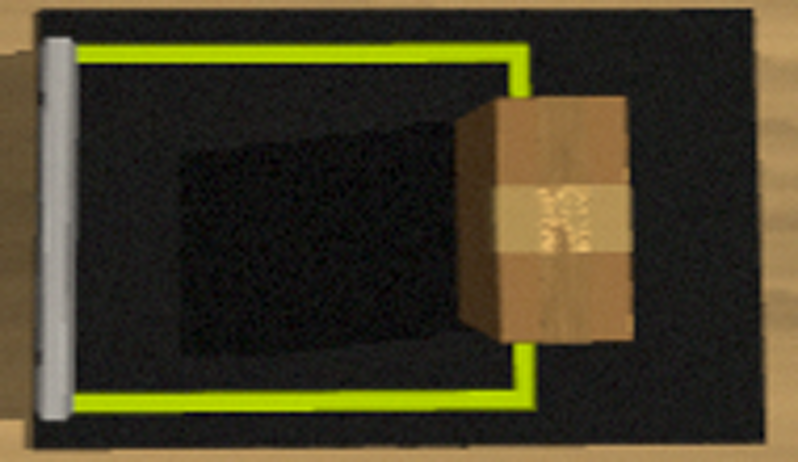

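The crop confirms the smaller carton: its top corners are at crop (497,97), (626,96), (634,341) and (500,343), it sits across the near line, and it's nearly square to the mat. The mat's x axis is close to world +y. In the mat frame the carton is at about x = -61 mm, y = -3 mm. I'll turn the tool first, then carry it round behind the labelled face.

```bash
python3 -m creep '[[0,0,-0.4,0,0,0.119,0.6],[0,0,-0.4,0,0,0.119,0.6],[0,0,-0.4,0,0,0.119,0.6],[0,0,-0.4,0,0,0.119,0.6],[0,0,-0.4,0,0,0.119,0.6],[0,0,-0.4,0,0,0.119,0.6],[0,0,-0.4,0,0,0.119,0.6],[0,0,-0.4,0,0,0.119,0.6],[0,0,-0.4,0,0,0.119,0.6],[0,0,-0.4,0,0,0.119,0.6]]'
python3 -m creep '[[-3.4,1.3,0,0,0,0,0.6],[-3.4,1.3,0,0,0,0,0.6],[-3.4,1.3,0,0,0,0,0.6],[-3.4,1.3,0,0,0,0,0.6],[-3.4,1.3,0,0,0,0,0.6],[-3.4,1.3,0,0,0,0,0.6],[-3.4,1.3,0,0,0,0,0.6],[-3.4,1.3,0,0,0,0,0.6],[-3.4,1.3,0,0,0,0,0.6],[-3.4,1.3,0,0,0,0,0.6],[-3.4,1.3,0,0,0,0,0.6],[-3.4,1.3,0,0,0,0,0.6]]'
python3 -m creep '[[-3.4,1.3,0,0,0,0,0.6],[-3.4,1.3,0,0,0,0,0.6],[-3.4,1.3,0,0,0,0,0.6],[-3.4,1.3,0,0,0,0,0.6],[-3.4,1.3,0,0,0,0,0.6],[-3.4,1.3,0,0,0,0,0.6],[-3.4,1.3,0,0,0,0,0.6],[-3.4,1.3,0,0,0,0,0.6],[-3.4,1.3,0,0,0,0,0.6],[-3.4,1.3,0,0,0,0,0.6],[-3.4,1.3,0,0,0,0,0.6],[-3.4,1.3,0,0,0,0,0.6]]'
```

```text
time: 0.93
tcp_pos: [0.2563, 0.6241, 0.2929]
orientation: [[0.015, 1.0, -0.0], [1.0, -0.015, -0.001], [-0.001, -0.0, -1.0]]
wrist_force: [0.3, -0.7, -0.4]
opening: 0.0512
grasp_force: 0.0
time: 1.93
tcp_pos: [0.4088, 0.2131, 0.2931]
orientation: [[0.009, 1.0, -0.0], [1.0, -0.009, 0.0], [0.0, -0.0, -1.0]]
wrist_force: [0.5, 0.0, -0.3]
opening: 0.0511
grasp_force: 0.0
time: 2.93
tcp_pos: [0.5614, -0.1958, 0.2928]
orientation: [[0.008, 1.0, -0.001], [1.0, -0.008, 0.0], [0.0, -0.001, -1.0]]
wrist_force: [0.9, -0.6, -0.6]
opening: 0.0512
grasp_force: 0.0
```

```bash
python3 -m creep '[[0,0.6,3,0,0,0,0.6],[0,0.5,3,0,0,0,0.6],[0,0,3,0,0,0,0.6],[0,0,2.5,0,0,0,0.6],[0,0,1,0,0,0,0.6],[0.8,0,0,0,0,0,0.6],[0.8,0,0,0,0,0,0.6],[0.8,0,0,0,0,0,0.6],[0.8,0,0,0,0,0,0.6],[0.4,0,0,0,0,0,0.6],[0,0,0,0,0,0,0.6]]'
python3 - <<'E'
from h import *
import pickle
im=get_image("scene"); f=im["frame"]
cv2.imwrite("pics/a.png",cv2.resize(f[40:270,160:440],None,fx=2.5,fy=2.5)[:,:,::-1])
E
```

```text
time: 3.85
tcp_pos: [0.5733, -0.1565, 0.1692]
orientation: [[0.006, 1.0, 0.002], [1.0, -0.006, 0.001], [0.001, 0.002, -1.0]]
wrist_force: [-1.1, -0.2, 0.4]
opening: 0.0513
grasp_force: 0.0
```

View pics/a.png

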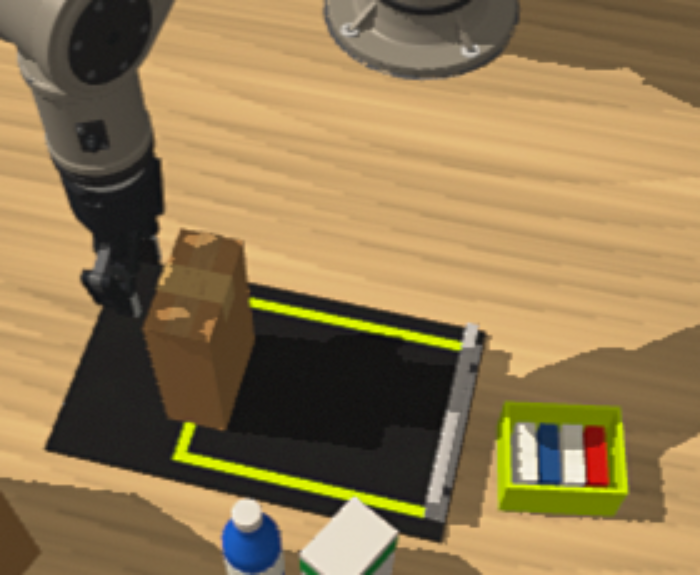

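The fingers at crop (120,290) are just behind the labelled face, near the carton's top. Next I'll push slowly along tool +x.

```bash
python3 -m creep '[[0.3,0,0,0,0,0,0.6],[0.3,0,0,0,0,0,0.6],[0.3,0,0,0,0,0,0.6],[0.3,0,0,0,0,0,0.6],[0.3,0,0,0,0,0,0.6],[0.3,0,0,0,0,0,0.6],[0.3,0,0,0,0,0,0.6],[0.3,0,0,0,0,0,0.6]]'
python3 -m creep '[[0.3,0,0,0,0,0,0.6],[0.3,0,0,0,0,0,0.6],[0.3,0,0,0,0,0,0.6],[0.3,0,0,0,0,0,0.6],[0.3,0,0,0,0,0,0.6],[0.3,0,0,0,0,0,0.6],[0.3,0,0,0,0,0,0.6],[0.3,0,0,0,0,0,0.6]]'
python3 - <<'E'
from h import *
im=get_image("scene"); f=im["frame"]
cv2.imwrite("pics/b.png",cv2.resize(f[40:270,160:440],None,fx=2.5,fy=2.5)[:,:,::-1])
E
```

```text
time: 4.57
tcp_pos: [0.5727, -0.1345, 0.1684]
orientation: [[0.009, 1.0, 0.0], [1.0, -0.009, -0.0], [-0.0, 0.0, -1.0]]
wrist_force: [-0.2, -1.0, 1.4]
opening: 0.0513
grasp_force: 0.5
time: 5.23
tcp_pos: [0.5729, -0.1101, 0.1683]
orientation: [[0.009, 1.0, -0.0], [1.0, -0.009, 0.0], [0.0, -0.0, -1.0]]
wrist_force: [0.1, -0.7, 0.2]
opening: 0.0511
grasp_force: 0.2
```

View pics/b.png

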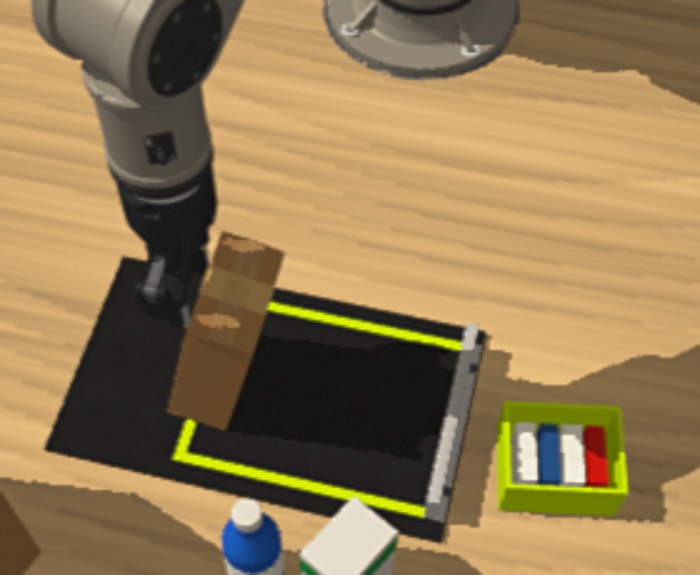

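The carton (about crop (225,330)) is tipping about its front edge and hasn't slid. I'll keep pushing past the balance point.

```bash
python3 -m creep '[[0.3,0,0,0,0,0,0.6],[0.3,0,0,0,0,0,0.6],[0.3,0,0,0,0,0,0.6],[0.3,0,0,0,0,0,0.6],[0.3,0,0,0,0,0,0.6],[0.3,0,0,0,0,0,0.6],[0.3,0,0,0,0,0,0.6],[0.3,0,0,0,0,0,0.6],[0.2,0,0,0,0,0,0.6],[0,0,0,0,0,0,0.6],[0,0,0,0,0,0,0.6]]'
python3 -m creep '[[-0.3,0,0,0,0,0,0.6],[-0.5,0,0,0,0,0,0.6],[-1.5,0,0,0,0,0,0.6],[-3,0,0,0,0,0,0.6],[-3,0,0,0,0,0,0.6],[-3,0,0,0,0,0,0.6],[-3,0,0,0,0,0,0.6],[0,0,0,0,0,0,0.6],[0,0,0,0,0,0,0.6]]'
python3 - <<'E'
from h import *
im=get_image("scene"); f=im["frame"]
cv2.imwrite("pics/c.png",cv2.resize(f[40:270,160:440],None,fx=2.5,fy=2.5)[:,:,::-1])
E
```

```text
time: 6.2
tcp_pos: [0.5731, -0.0844, 0.1683]
orientation: [[0.009, 1.0, -0.0], [1.0, -0.009, -0.0], [-0.0, -0.0, -1.0]]
wrist_force: [-1.0, 0.0, -0.2]
opening: 0.0511
grasp_force: 0.0
time: 6.95
tcp_pos: [0.5708, -0.2308, 0.1685]
orientation: [[0.014, 1.0, 0.0], [1.0, -0.014, -0.001], [-0.001, 0.0, -1.0]]
wrist_force: [-0.0, 1.2, -0.2]
opening: 0.0512
grasp_force: 0.0
```

View pics/c.png

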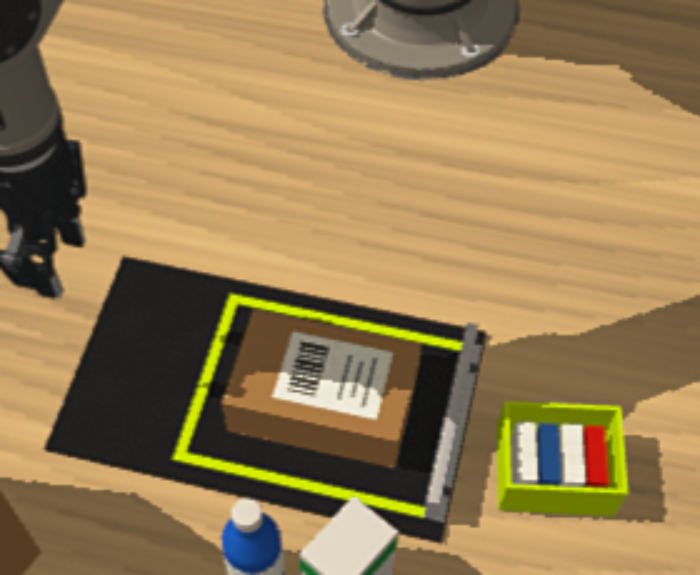

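The carton now lies flat, label up, at crop (330,390), inside the outline and short of the stop. I'll measure it from above.

```bash
cat > m.py <<'E'
from h import *
np.set_printoptions(precision=4,suppress=True)
im=get_image("top"); f=im["frame"]; hsv=cv2.cvtColor(f,cv2.COLOR_RGB2HSV)
m=cv2.inRange(hsv,(3,60,60),(25,255,255)); m[:200]=0;m[290:]=0;m[:,:215]=0;m[:,330:]=0
c=max(cv2.findContours(m,cv2.RETR_EXTERNAL,cv2.CHAIN_APPROX_NONE)[0],key=cv2.contourArea)
r=cv2.minAreaRect(np.array([onz(im,u,v,.066)[:2] for u,v in c[:,0]],np.float32)); print(cv2.boundingRect(c),r)
B=cv2.boxPoints(r); a=np.deg2rad(89.44); ax=np.array([np.cos(a),np.sin(a)]); ay=np.array([-ax[1],ax[0]])
for p in B: d=p-np.array([.5704,-.039]); print("mat",d@ax,d@ay)
cv2.imwrite("pics/top_%d.png"%(sense()["time"]*100),cv2.resize(f[185:305,190:400],None,fx=3.8,fy=3.8,interpolation=cv2.INTER_CUBIC)[:,:,::-1])
E
python3 m.py; ls pics
```

```text
(232, 217, 80, 52) ((0.5733150243759155, 0.015605591237545013), (0.1706818789243698, 0.1095183789730072), 89.33543395996094)
mat -0.030609381471664327 0.05253368150847085
mat -0.030809258644001823 -0.05698452081509158
mat 0.1398723287027996 -0.05729605575062063
mat 0.14007220587513708 0.0522221465729418
a.png
b.png
c.png
crop.png
scene0.png
top0.png
top_705.png
```

```bash
python3 -m creep '[[0,0.2,3.5,0,0,0,0.8],[0,0,3.5,0,0,0,0.8],[0,0,3.5,0,0,0,0.8],[0,0,1.9,0,0,0,0.8],[2.5,0,0,0,0,0,0.8],[3,0,0,0,0,0,0.8],[3,0,0,0,0,0,0.8],[2.5,0,0,0,0,0,0.8],[1,0,0,0,0,0,0.8],[0.5,0,0,0,0,0,0.8],[0.5,0,0,0,0,0,0.8],[0.5,0,0,0,0,0,0.8]]'
python3 -m creep '[[0.4,0,0,0,0,0,0.8],[0.4,0,0,0,0,0,0.8],[0.4,0,0,0,0,0,0.8],[0.4,0,0,0,0,0,0.8],[0.4,0,0,0,0,0,0.8],[0.4,0,0,0,0,0,0.8],[0.4,0,0,0,0,0,0.8],[0.3,0,0,0,0,0,0.8]]'
python3 m.py
```

```text
time: 8.05
tcp_pos: [0.5751, -0.0934, 0.0446]
orientation: [[0.01, 1.0, 0.0], [1.0, -0.01, -0.001], [-0.001, 0.001, -1.0]]
wrist_force: [0.1, -0.3, 0.2]
opening: 0.0683
grasp_force: 0.0
time: 8.72
tcp_pos: [0.5754, -0.0613, 0.0444]
orientation: [[0.009, 1.0, 0.0], [1.0, -0.009, -0.0], [-0.0, 0.0, -1.0]]
wrist_force: [0.5, -3.2, 0.2]
opening: 0.0681
grasp_force: 1.3
(223, 217, 77, 51) ((0.5745729207992554, 0.03796064853668213), (0.16483430564403534, 0.10752107203006744), 89.33525848388672)
mat -0.0053209836965126735 0.050490555570065127
mat -0.005517538806929534 -0.05703028644638505
mat 0.15931649858335536 -0.057331619776056685
mat 0.15951305369377222 0.050189222240393495
```

```bash
python3 -m creep '[[0.3,0,0,0,0,0,0.8],[0.3,0,0,0,0,0,0.8],[0.3,0,0,0,0,0,0.8],[0.3,0,0,0,0,0,0.8],[0.2,0,0,0,0,0,0.8],[0.1,0,0,0,0,0,0.8],[0,0,0,0,0,0,0.8]]'
python3 -m creep '[[0.1,0,0,0,0,0,0.8],[0.1,0,0,0,0,0,0.8],[0,0,0,0,0,0,0.8]]'
python3 m.py
```

```text
time: 9.35
tcp_pos: [0.5756, -0.0461, 0.0444]
orientation: [[0.009, 1.0, 0.0], [1.0, -0.009, 0.0], [0.0, 0.0, -1.0]]
wrist_force: [-0.6, -2.5, 1.5]
opening: 0.068
grasp_force: 0.8
time: 9.6
tcp_pos: [0.5755, -0.0446, 0.0443]
orientation: [[0.009, 1.0, 0.0], [1.0, -0.009, -0.0], [-0.0, 0.0, -1.0]]
wrist_force: [-0.8, -2.4, 2.1]
opening: 0.0683
grasp_force: 1.3
(215, 217, 74, 52) ((0.5739994049072266, 0.05857669562101364), (0.15810714662075043, 0.1091463714838028), 89.33527374267578)
mat 0.018653521604605396 0.05207201541779825
mat 0.018454023781272266 -0.057074113233847666
mat 0.1765609110504616 -0.057363112957518864
mat 0.17676040142357 0.051783015621307396
```

```bash
for i in 1 2 3; do python3 -m creep '[[0.1,0,0,0,0,0,0.8],[0.1,0,0,0,0,0,0.8],[0,0,0,0,0,0,0.8]]' | egrep 'tcp|wrist|grasp'; done
```

```text
tcp_pos: [0.5756, -0.0438, 0.0444]
wrist_force: [1.3, -5.4, 0.4]
grasp_force: 3.0
tcp_pos: [0.5756, -0.0438, 0.0445]
wrist_force: [0.9, -11.0, 1.2]
grasp_force: 5.3
tcp_pos: [0.5756, -0.0438, 0.0447]
wrist_force: [1.0, -15.9, -0.3]
grasp_force: 7.6
```

The TCP has stopped at y = -0.0438 while the force climbs, so the carton is against the stop. I'll back off straight, rise and check.

```bash
python3 -m creep '[[-0.5,0,0,0,0,0,0.8],[-1,0,0,0,0,0,0.8],[-3,0,0,0,0,0,0.8],[-3,0,0,0,0,0,0.8],[-3,0,0,0,0,0,0.8],[-3,0,0,0,0,0,0.8],[0,0,-3,0,0,0,0.8],[0,0,-3,0,0,0,0.8],[0,0,-3,0,0,0,0.8],[0,0,0,0,0,0,0.8],[0,0,0,0,0,0,0.8]]'
sed -i 's/:215\]/:205]/' m.py; python3 m.py; ls pics
```

```text
time: 11.32
tcp_pos: [0.5755, -0.1731, 0.1357]
orientation: [[0.008, 1.0, 0.003], [1.0, -0.008, 0.001], [0.001, 0.003, -1.0]]
wrist_force: [-0.5, 0.2, 0.1]
opening: 0.0685
grasp_force: 0.0
(214, 216, 80, 53) ((0.5752386450767517, 0.053617339581251144), (0.17099100351333618, 0.11028438806533813), 89.87184143066406)
mat 0.006751529871602168 0.050563014065733554
mat 0.007582742690421505 -0.05971821939362451
mat 0.17856888462657497 -0.05842941599889687
mat 0.17773767925798037 0.051851817533280845
a.png
b.png
c.png
crop.png
scene0.png
top0.png
top_1136.png
top_705.png
top_876.png
top_965.png
```

View pics/top_1136.png

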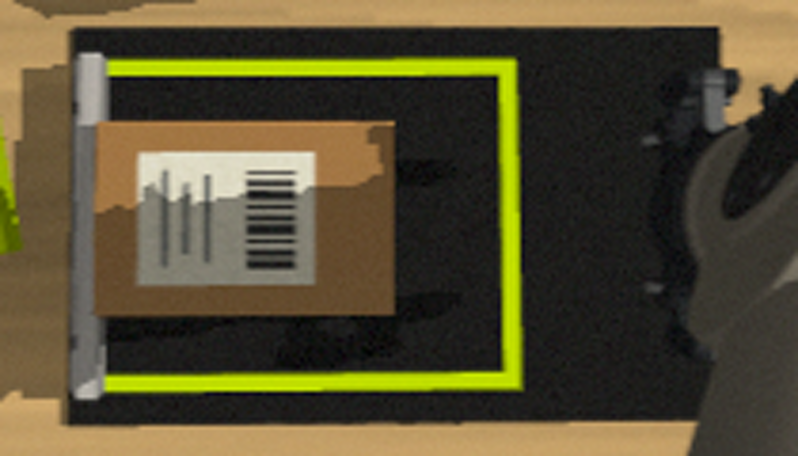

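The carton spans crop (95,122) to (395,315). It's flush against the stop at x≈95, inside the outline, label up, and the arm is clear of it.

```bash
python3 -c "
from plant import hand_in; print(hand_in())"
```

```text
the job is handed in; nothing more can be done
None
```

I tipped the carton over by pushing only; it lies flat, label up, inside the outline with its far end flush against the stop (within about 1 mm by the top camera), the arm is clear, and I handed the job in at about 11 s with no verdict returned.

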